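Hang the shelf bracket on the drying-rack upright

TASK

Lift the blue shelf bracket out of its wooden cradle, press its two hook tabs into the upper two slots of the slotted steel strip on the upright until its back is flat against the strip, then push it down, forcing the stiff red lock slide down with it, until the hooks are fully seated. The strip sits loosely to one side or the other, so feel for the slots, and never press on the upright with more than 45 N. Let go of the bracket in the end and leave the other things on the bench where they are.

Things in the scene. Friction and masses are not known exactly. Their poses are not given: they have to be found in the camera images.
- post: Upright, fixed: wooden channel with blue cheeks on a foot, 211 mm tall. Origin on the bench under the channel's middle, in the plane of the steel strip's front face; x points from the front into the upright, y left when facing it from the front, z up. Cheeks (y = 41 to 51 mm each side) stand 6 mm proud of the strip. Strip 4 mm thick, 62 mm wide, 32 mm free depth behind it.
- slot_nominal (a point): Middle of the strip's top slot if the strip were centred: on the strip's front face, 188 mm above the bench, axes as the upright's. Three slots, one above another, each 8.5 mm wide (y), 26 mm high, lower edges 55, 115, 175 mm above the bench; use the upper two. Height and depth are true, but strip and slots really sit up to 7 mm to either side (y), not measured, different each time.
- bracket_grip (a point): Where to grasp the blue bracket: middle of its arm's flanks, half-way up. Flat plate 8 mm thick (its y) on edge, about 0.2 kg; x towards the tabs (back), z up. Arm 35 mm high (17.5 above and below here), from 68 mm in front of here (12 mm raised lip on its end) to the back face 62 mm behind. A spine, 16 mm deep, goes down along the back face to the foot 102.5 mm below here.
- bracket_tab (a point): Point on the bracket's back face at mid neck of the upper tab: 62 mm behind (+x), 16.5 mm below the grip point, 34 mm below the top edge, 86 mm above the foot; same axes. Fully seated it lies in the plane of the strip's face, 179 mm above the upright's origin, the necks resting on the slots' lower edges. The tabs go in when it is 10 to 18 mm higher than that.
- bracket_tab_low (a point): The same point at the lower tab, 60 mm below. Two steel hook tabs, 6 mm thick (y), stick out 12 mm from the back face: a neck 8 mm high and 6 mm long, then a tip 6 mm long reaching from the neck's top to 10 mm below the neck's underside.
- cradle: Wooden cradle, 165 by 50 mm, fixed; origin on the bench below the bracket's grip point (within 2 mm), x along the bracket's. Grooves 11 mm wide: at the back for the foot (34 mm deep, floor 12 mm above the bench, x = 40 to 80 mm), at the front under the arm (16 mm deep, floor 97 mm above the bench, x = -68 to -50 mm). The bracket comes out straight up.
- lock (a joint): Red lock slide before the strip: 0 = up, grows when pushed down, to 8 mm (6 mm when the bracket is seated). Stays where pushed; about 10 N moves it, more than the bracket's weight. The bracket's foot meets it 6 mm above its seat; there the hooks already hold. The bracket can be pushed down while held by its arm, or on its top edge right above the spine.
- lock_top (a point): Middle of the red lock slide's top face (80 mm wide, 13 mm deep), 7.5 mm in front of the strip's face and 99 mm above the bench when up.
- mug: White mug, 84 mm across, 95 mm high, handle at its +y; origin at the centre of its underside; a bystander.
- bowl: Terracotta bowl, 130 mm across, 55 mm high; origin at the centre of its underside; a bystander.
- jar: Amber glass jar, 70 mm across, 100 mm high; origin at the centre of its underside; a bystander.
- stylus: Aluminium carving stylus, 130 mm long along its x, 10 mm thick; origin at the centre of its underside; a bystander.
- rib_tool: Spatula-shaped clay tool, 200 mm long along its x; origin at the centre of its underside; a bystander.
- collar: Terracotta kiln collar, ring 70 mm across, 30 mm high; origin at the centre of its underside; a bystander.
There are look-alikes about, which are no part of the job. Leave any green look-alike of the cradle alone.

How it is judged:
By the outcome, as a careful person would: the job done as asked, in the order asked, and still so for the second after the job is handed in, with the robot touching nothing.
It also fails if it takes over 61 s, if anything falls off the work surface, if the arm or the gripper's body presses on something with over 40 N, if the wrist force passes 120 N, or if a joint passes its speed limit or range.

ROBOT

A 6-joint arm with a two-finger parallel gripper is mounted at the origin on the work surface. World frame = base frame: x ahead of the robot, y to its left, z up, the work surface at z = 0. Lengths are in m, angles in degrees, forces in N, time in s.
With the tool pointing down it reaches from about 0.3 to 0.85 m from the base axis. Payload 5.4 kg.
Tool frame: the origin (TCP) lies on the mounting face of the last link; the fingertips stand 173 mm ahead of it and the grasp point (between the pads) lies 155 mm ahead of it; z points along the fingers, y is the direction in which the jaws open and shut (so a half turn about z gives the same grasp; the last joint's range is limited). The gripper opens to 85 mm and grips with 20 to 120 N. Pads are 22 mm wide; open, the fingers measure 114 mm over their backs; the gripper's body (76 mm by 85 mm) begins 54 mm behind the grasp point. The pads swing forward as they close: fully open they stand 13 mm farther back than shut.
Start: joints at [-77.985, 9.076, 91.501, -0, 79.423, -12.038], TCP at [0.234, -0.525, 0.405] pointing down, gripper open.
Joint ranges: [-166.64, 166.64], [-54.1, 131.32], [10.49, 154.53], [-73.88, 253.88], [9.74, 151.15], [-171.62, 171.62]. Speed limits (degrees/s): [147.25, 147.25, 180, 180, 180, 180].

INTERFACE

Orientations are given as a 3x3 rotation matrix whose columns are the frame's x, y, z axes.
In Python, from plant import observe, vision, order gives the robot as it stands.
- The arm moves only by the tool play_rows, never from a script. Its argument "moves" is a list of rows, each a list of 2 entries, a list of its own where there are three numbers: the shift along the tool's x, y, z in m, then the turn about the tool's z in rad. In form: [[[x, y, z], yaw], ...]. A call has 1 to 20 rows; each row is the pose to reach, as a shift and turn from the pose commanded when the call began, along the tool's axes at that moment; what a row does not reach only later rows make up. A row lasts 1/10 s, in which the tool goes at most 50 mm and 8.59 degrees, less where a joint would pass 70% of its speed; a pose out of reach is approached as far as the arm can. A call with a gripper value outside its range is refused whole. "jaw" is the closure, from -1 (fully open) to 1 (shut), so that 0 is half open, set as the call begins (left out, the last holds). The fingers move at their own pace and stop on an object; the grip force is fixed at half the most. Time passes only in rows, so rows that repeat a pose let the fingers close. It gives the time, the measured TCP pose, the force and the opening at its end, in the units of the state.
- observe(): the state, without advancing time (a new reading comes with each control period).
- vision.read_camera(name): name is "scene" or "side" or "wrist"; returns the picture (420x560x3 uint8, red, green, blue); there is no depth.
- vision.calibration(name): a dict with "fx", "fy", "cx", "cy" (pixels), "position" and "rotation" of the camera in the world; the wrist camera has in their place "mount" (4x4, takes a point from camera to tool coordinates, whose origin is the TCP and whose axes are the flange's). Camera axes: x right, y down, z forward; pixel columns grow to the right and rows downward; lengths in m; the calibration is good to about 2 mm. A picture is of the moment at which its call begins: read the wrist's pose just before it. calibration takes no time and is no camera call.
- order.sign_off(): hands the job in, once; it reports no verdict.
The state is a dict: "clock": time; "q": joint angles; "joint_vel": joint speeds; "tau": joint torques, N m; "tcp_pos": TCP position; "ee_rot": TCP orientation; "wrist_force": force on the tool from outside, world axes, zero at the start; "moment": the same for the moment, N m; "finger_gap": finger opening in m.
Only numpy, scipy, OpenCV 4.12 (cv2) and the standard library are available. Lean on these libraries where they do the work, as an engineer would, in place of code of your own. Each camera call takes 0.05 s, during which the arm holds its last target. There are 200 camera calls.

## Working session

There is one attempt and no reset: what is moved stays moved. The work goes in short steps, Python scripts to look and compute and a tool call to move; the robot and the scene stay as the last step left them, time stands still between calls to the robot, and variables do not carry over. Pictures are saved under pics/ and viewed, about 8 in all and at most 12, crops included, and the job is handed in when it is done.

Besides the shell and the picture viewer there is one more tool, called after ">>>" as name([rows], argument=value, ...), one row to a line, values as JSON. play_rows: Moves the arm, as the interface text tells. Its arguments: {"type":"object","properties":{"moves":{"type":"array"},"jaw":{"type":"number"}},"required":["moves"]}

```bash
mkdir -p pics; ls; python3 - <<'E'
from plant import observe, vision, order
import cv2,json,numpy as np
s=observe();print(s)
for n in ["scene","side"]:
    im=vision.read_camera(n);cv2.imwrite(f"pics/{n}0.png",im[:,:,::-1]);
    print(n,{k:np.array(v).round(4).tolist() for k,v in vision.calibration(n).items()})
print(vision.calibration("wrist"))
E
```

```text
pics
{'clock': 0.0, 'q': array([-7.79847774e+01,  9.11420157e+00,  9.15700686e+01, -6.44691036e-04,
        7.94232208e+01, -1.20375341e+01]), 'joint_vel': array([-6.44403052e-05, -7.65750621e-02, -1.07443325e-03,  7.67311319e-02,
       -1.22988727e-02,  3.72467109e-02]), 'tau': array([ 8.71432912e-04, -3.96004593e+01, -3.31428158e+01, -2.01413382e-04,
        8.61076929e-03, -3.10052417e-05]), 'tcp_pos': array([ 0.23428239, -0.52481361,  0.40371978]), 'ee_rot': array([[ 9.13169786e-01,  4.07579170e-01, -4.01362884e-04],
       [ 4.07579190e-01, -9.13168027e-01,  1.83266699e-03],
       [ 3.80445139e-04, -1.83712329e-03, -9.99998240e-01]]), 'wrist_force': array([0.18694641, 0.20561701, 0.48851742]), 'moment': array([-0.04455405,  0.00417163,  0.00674359]), 'finger_gap': 0.08517358578111504}
scene {'fx': 450.4435, 'fy': 450.4435, 'cx': 283.9738, 'cy': 219.1528, 'position': [1.5859, -0.4289, 1.0212], 'rotation': [[0.3997, 0.5688, -0.7188], [0.9164, -0.2662, 0.2989], [-0.0213, -0.7782, -0.6277]]}
side {'fx': 479.4223, 'fy': 479.4223, 'cx': 272.8587, 'cy': 208.6121, 'position': [0.3691, 0.8788, 0.8931], 'rotation': [[-0.9832, -0.1108, 0.1452], [-0.1823, 0.6434, -0.7435], [-0.0111, -0.7574, -0.6528]]}
{'fx': 301.1119284698918, 'fy': 301.1119284698918, 'cx': 275.8017865064442, 'cy': 209.80974294855187, 'mount': array([[ 2.30317667e-04, -9.60229086e-01, -2.79213267e-01,
         7.11154818e-02],
       [ 9.99999956e-01,  2.72982605e-04, -1.13920735e-04,
         1.52610799e-03],
       [ 1.85610368e-04, -2.79213229e-01,  9.60229107e-01,
         2.98837037e-02],
       [ 0.00000000e+00,  0.00000000e+00,  0.00000000e+00,
         1.00000000e+00]])}
```

View pics/scene0.png

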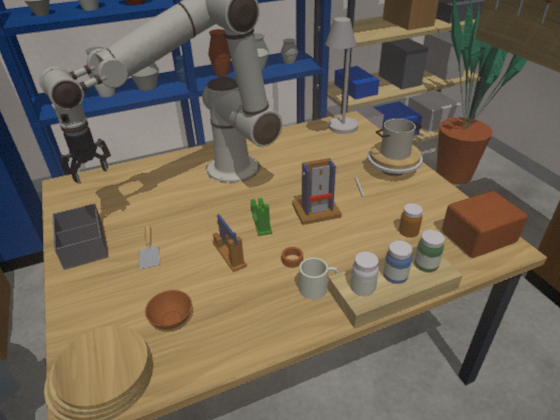

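View pics/side0.png

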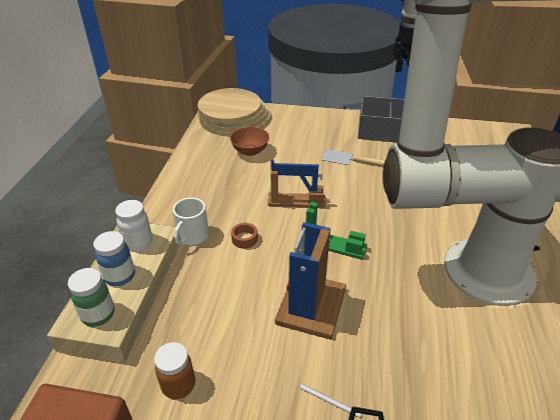

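The scene view shows the post with its front toward the scene camera (~318,190), the blue bracket in the brown cradle (~230,240) and the green look-alike (~261,217). The side view has the post at (310,280) and the bracket at (297,180). I'll zoom in next.

```bash
cat > h.py <<'E'
import numpy as np,cv2
from plant import observe,vision,order
def cam(n,s=None):
    c=vision.calibration(n);K=np.array([[c['fx'],0,c['cx']],[0,c['fy'],c['cy']],[0,0,1]])
    if n=='wrist':
        T=np.eye(4);T[:3,:3]=s['ee_rot'];T[:3,3]=s['tcp_pos'];T=T@c['mount'];return K,T[:3,:3],T[:3,3]
    return K,np.array(c['rotation']),np.array(c['position'])
def ray(C,u,v):
    K,R,p=C;d=R@np.linalg.inv(K)@[u,v,1];return p,d/np.linalg.norm(d)
def onz(C,u,v,z):
    p,d=ray(C,u,v);return p+d*(z-p[2])/d[2]
def proj(C,X):
    K,R,p=C;q=(np.atleast_2d(X)-p)@R@K.T;return q[:,:2]/q[:,2:]
def tri(obs):
    A=np.zeros((3,3));b=np.zeros(3)
    for C,u,v in obs:
        p,d=ray(C,u,v);M=np.eye(3)-np.outer(d,d);A+=M;b+=M@p
    X=np.linalg.solve(A,b);return X
E
python3 - <<'E'
from h import *
S=cam('scene');D=cam('side')
a=cv2.imread('pics/scene0.png')[150:275,205:350];b=cv2.imread('pics/side0.png')[150:335,255:355]
a=cv2.resize(a,None,fx=4.5,fy=4.5,interpolation=cv2.INTER_CUBIC)
b=cv2.resize(b,None,fx=3.2,fy=3.2,interpolation=cv2.INTER_CUBIC)
cv2.imwrite('pics/c1.png',a);cv2.imwrite('pics/c2.png',b)
print(onz(S,318,210,0),onz(S,230,258,0),onz(D,312,305,0),onz(D,297,200,0))
E
```

```text
[0.42035328 0.19289229 0.        ] [ 0.52716765 -0.18382459  0.        ] [0.41637187 0.18183428 0.        ] [ 5.05474254e-01 -1.88022302e-01  1.11022302e-16]
```

View pics/c1.png

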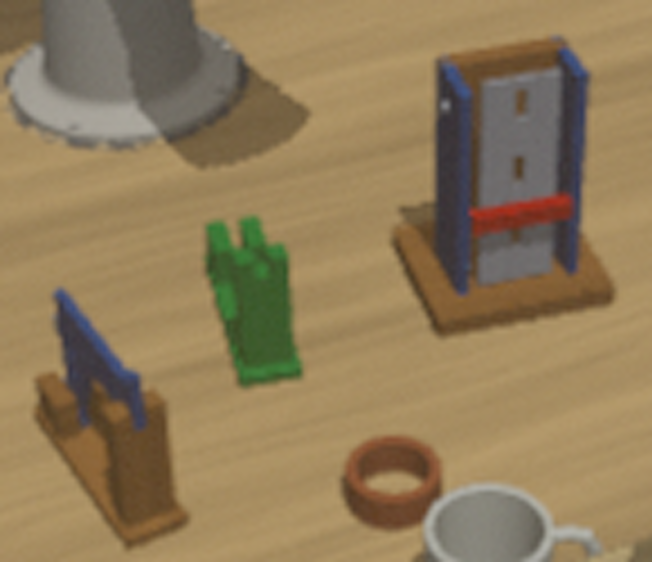

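View pics/c2.png

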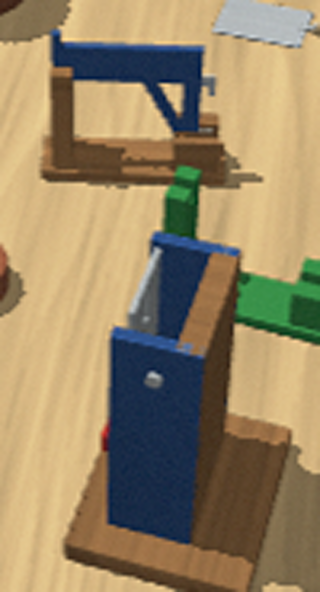

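```bash
python3 - <<'E'
from h import *
S=cam('scene');D=cam('side')
sc=lambda x,y:(205+x/4.5,150+y/4.5); sd=lambda x,y:(255+x/3.2,150+y/3.2)
print('back top',onz(S,*sc(60,290),.132),onz(D,*sd(203,47),.132))
print('lip',onz(S,*sc(134,374),.144),onz(D,*sd(55,32),.144))
# post cheeks tops
for n,p in dict(Lfo=(458,68),Lb=(440,60),Rf=(585,73),Rb=(560,45)).items(): print(n,onz(S,*sc(*p),.211))
for n,p in dict(nearfront=(112,330),farfront=(153,236),farback=(238,250),nearback=(205,350)).items(): print(n,onz(D,*sd(*p),.211))
E
```

```text
back top [ 0.45637815 -0.18636367  0.132     ] [ 0.44969064 -0.1886857   0.132     ]
lip [ 0.57983444 -0.17152202  0.144     ] [ 0.57434497 -0.17261809  0.144     ]
Lfo [0.42545207 0.14196558 0.211     ]
Lb [0.40951837 0.13467348 0.211     ]
Rf [0.47225073 0.22388938 0.211     ]
Rb [0.42937163 0.22580694 0.211     ]
nearfront [0.46314872 0.22808592 0.211     ]
farfront [0.44993131 0.13918833 0.211     ]
farback [0.39379104 0.14310193 0.211     ]
nearback [0.40507735 0.23495809 0.211     ]
```

>>> play_rows([
  [[0.03, -0.015, 0], 0.03],
  [[0.07, -0.035, 0], 0.06],
  [[0.11, -0.055, 0], 0.1],
  [[0.15, -0.075, 0], 0.13],
  [[0.19, -0.095, 0], 0.16],
  [[0.23, -0.115, 0], 0.19],
  [[0.27, -0.135, 0], 0.22],
  [[0.31, -0.155, 0], 0.25],
  [[0.35, -0.175, 0], 0.27],
  [[0.38, -0.19, 0], 0.29],
  [[0.396, -0.201, 0], 0.29],
  [[0.396, -0.201, 0], 0.29],
  [[0.396, -0.201, 0], 0.29],
], jaw=-1)

```text
clock: 1.4
tcp_pos: [0.5139, -0.1801, 0.4043]
ee_rot: [[0.991, 0.13, -0.001], [0.13, -0.991, -0.0], [-0.001, -0.0, -1.0]]
wrist_force: [-0.5, 0.2, 0.6]
finger_gap: 0.0853
```

```bash
python3 - <<'E'
from h import *
import pickle
s=observe();im=vision.read_camera('wrist');pickle.dump(s,open('s1.pkl','wb'))
cv2.imwrite('pics/w1.png',im[:,:,::-1]);print(s['tcp_pos'],s['ee_rot'].round(4),s['clock'])
E
```

```text
[ 0.51386766 -0.18011668  0.40428237] [[ 9.915e-01  1.303e-01 -1.000e-03]
 [ 1.303e-01 -9.915e-01 -0.000e+00]
 [-1.000e-03 -1.000e-04 -1.000e+00]] 1.4
```

View pics/w1.png

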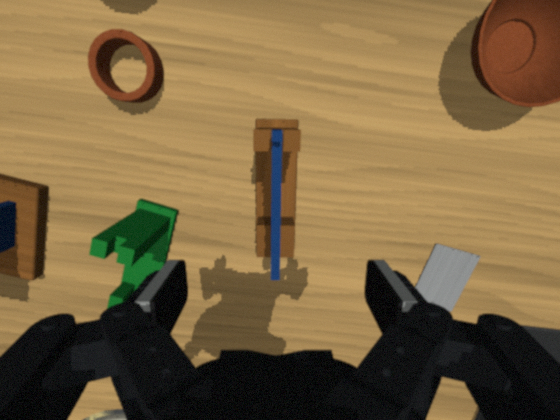

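The wrist view shows the bracket's blue arm from the lip (277,132) to its back top edge (275.5,278), almost in line with the tool, and midway between the fingers.

```bash
python3 - <<'E'
from h import *
import pickle
s=pickle.load(open('s1.pkl','rb'));C=cam('wrist',s)
im=cv2.imread('pics/w1.png');b,g,r=[im[:,:,i].astype(int) for i in range(3)]
m=((b>r+40)&(b>g+25)); m[:, :230]=0;m[:,320:]=0
for v in list(range(126,290,8))+[276,278,280,282]:
    u=np.where(m[v])[0]
    if len(u): print(v,u.min(),u.max(),onz(C,u.mean(),v,.132).round(4))
vs=np.where(m.any(1))[0];print(vs.min(),vs.max())
P=np.array([onz(C,np.where(m[v])[0].mean(),v,.132)[:2] for v in range(160,276)])
vx,vy,x0,y0=cv2.fitLine(P.astype(np.float32),cv2.DIST_HUBER,0,.001,.001).ravel();print(np.degrees(np.arctan2(vy,vx)),x0,y0)
back=onz(C,275.5,vs.max()+.5,.132)[:2]; lip=onz(C,277,vs.min()-.5,.144)[:2];print(back,lip,np.linalg.norm(back-lip))
d=(back-lip)/np.linalg.norm(back-lip);print('grip',back-.062*d,lip+.068*d)
R=s['ee_rot'];t=np.r_[(back-.062*d+lip+.068*d)/2,0]-s['tcp_pos'];print('tool shift',R.T@t)
E
```

```text
134 272 281 [ 0.576  -0.1739  0.132 ]
142 273 281 [ 0.57  -0.175  0.132]
150 272 281 [ 0.5638 -0.1755  0.132 ]
158 272 280 [ 0.5576 -0.1759  0.132 ]
166 272 280 [ 0.5512 -0.1767  0.132 ]
174 272 280 [ 0.5448 -0.1776  0.132 ]
182 272 280 [ 0.5383 -0.1784  0.132 ]
190 272 279 [ 0.5316 -0.1789  0.132 ]
198 272 279 [ 0.5249 -0.1798  0.132 ]
206 272 279 [ 0.5181 -0.1807  0.132 ]
214 272 279 [ 0.5111 -0.1816  0.132 ]
222 271 279 [ 0.5041 -0.1821  0.132 ]
230 271 279 [ 0.4969 -0.183   0.132 ]
238 271 279 [ 0.4896 -0.184   0.132 ]
246 271 279 [ 0.4823 -0.1849  0.132 ]
254 271 278 [ 0.4747 -0.1855  0.132 ]
262 271 278 [ 0.4671 -0.1865  0.132 ]
270 272 278 [ 0.4594 -0.1879  0.132 ]
278 271 278 [ 0.4514 -0.1885  0.132 ]
276 271 278 [ 0.4534 -0.1883  0.132 ]
278 271 278 [ 0.4514 -0.1885  0.132 ]
130 279
6.764988 0.5070973 -0.18196185
[ 0.4500743  -0.18961364] [ 0.57973488 -0.1737199 ] 0.13063106297446514
grip [ 0.51161369 -0.18207017] [ 0.51224007 -0.18199339]
tool shift [-0.00178762  0.00167811  0.40428413]
```

>>> play_rows([
  [[0.015, -0.03, 0], 0.04],
  [[0.035, -0.07, 0], 0.08],
  [[0.055, -0.11, 0], 0.12],
  [[0.075, -0.15, 0], 0.16],
  [[0.095, -0.19, 0], 0.2],
  [[0.115, -0.23, 0], 0.24],
  [[0.135, -0.27, 0], 0.27],
  [[0.15, -0.3, 0], 0.28],
  [[0.158, -0.32, 0], 0.28],
  [[0.158, -0.32, 0], 0.28],
  [[0.158, -0.32, 0], 0.28],
])

```text
clock: 2.55
tcp_pos: [0.6294, 0.1564, 0.4044]
ee_rot: [[0.989, -0.15, -0.001], [-0.15, -0.989, -0.001], [-0.0, 0.001, -1.0]]
wrist_force: [-0.0, 0.3, 0.0]
finger_gap: 0.0853
```

```bash
python3 - <<'E'
from h import *
import pickle
s=observe();im=vision.read_camera('wrist');pickle.dump(s,open('s2.pkl','wb'))
cv2.imwrite('pics/w2f.png',im[:,:,::-1]);print(s['tcp_pos'],s['ee_rot'].round(4),s['clock'])
c=im[150:350,150:400,::-1];cv2.imwrite('pics/w2.png',cv2.resize(c,None,fx=3,fy=3,interpolation=cv2.INTER_CUBIC))
E
```

```text
[0.62937821 0.15642252 0.40441389] [[ 9.886e-01 -1.504e-01 -6.000e-04]
 [-1.504e-01 -9.886e-01 -8.000e-04]
 [-5.000e-04  9.000e-04 -1.000e+00]] 2.55
```

View pics/w2.png

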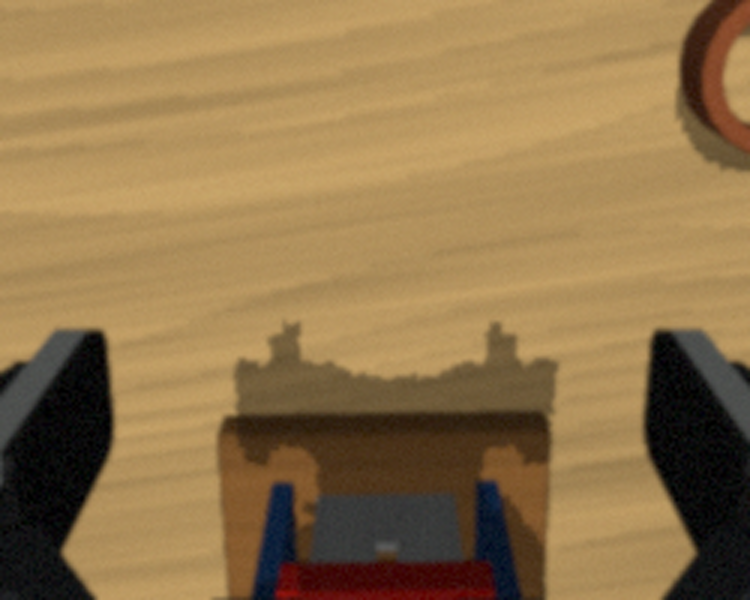

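The post appears at the crop's bottom: the cheek feet at (283,485) and (487,485), the strip bottom between, the red lock below. I need the rows beneath.

```bash
python3 - <<'E'
import cv2
c=cv2.imread('pics/w2f.png')[300:420,190:360];cv2.imwrite('pics/w2b.png',cv2.resize(c,None,fx=4.5,fy=4.5,interpolation=cv2.INTER_CUBIC))
E
```

```text
(no output)
```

View pics/w2b.png

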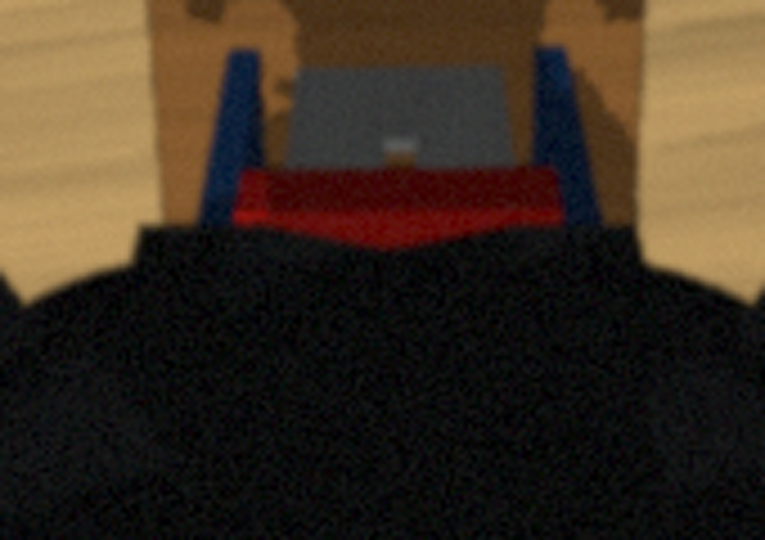

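The gripper body hides the upper slots because the camera sits on the far side of the tool from the post. The lower slot (400,150) and lock edges (232 and 565) show the yaw is already right. I'll move closer and higher for a proper look.

>>> play_rows([
  [[-0.02, 0, -0.015], 0],
  [[-0.05, 0, -0.03], 0],
  [[-0.08, 0, -0.03], 0],
  [[-0.11, 0, -0.03], 0],
  [[-0.13, 0, -0.03], 0],
  [[-0.13, 0, -0.03], 0],
  [[-0.13, 0, -0.03], 0],
])

```text
clock: 3.3
tcp_pos: [0.501, 0.176, 0.4351]
ee_rot: [[0.989, -0.151, 0.001], [-0.151, -0.989, -0.0], [0.001, 0.0, -1.0]]
wrist_force: [-0.3, 0.2, 0.2]
finger_gap: 0.0855
```

```bash
python3 - <<'E'
from h import *
import pickle
s=observe();im=vision.read_camera('wrist');pickle.dump(s,open('s3.pkl','wb'))
cv2.imwrite('pics/w3f.png',im[:,:,::-1]);print(s['tcp_pos'],s['ee_rot'].round(4),s['clock'])
C=cam('wrist',s);print(proj(C,[[.4505,.1845,.188],[.4505,.1845,.211]]))
c=im[210:360,180:370,::-1];cv2.imwrite('pics/w3.png',cv2.resize(c,None,fx=4,fy=4,interpolation=cv2.INTER_CUBIC))
E
```

```text
[0.50096067 0.17596372 0.43505158] [[ 9.885e-01 -1.512e-01  1.200e-03]
 [-1.512e-01 -9.885e-01 -2.000e-04]
 [ 1.300e-03  1.000e-04 -1.000e+00]] 3.3
[[273.31389739 281.50658121]
 [273.05408242 297.40227479]]
```

View pics/w3.png

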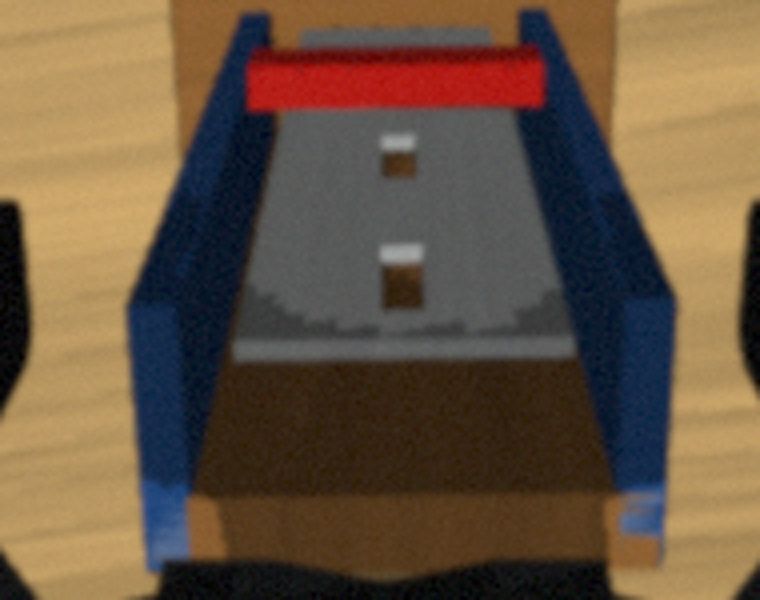

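Both upper slots are plain in the crop: upper slot u=381–424 with lower edge v=245, second slot u=380–416 with lower edge v=134. The cheek corners are at (130,303) and (672,300) and the lock's top face spans 250–545 × 65–108. Next I'll fit the post pose and strip offset.

```bash
python3 - <<'E'
from h import *
import pickle
from scipy.optimize import least_squares
s=pickle.load(open('s3.pkl','rb'));C=cam('wrist',s)
# image left = post -y (tool +y = post +y)
f=[(-6,-51,211,130,303),(-6,51,211,672,299),(-6,-41,211,178,303),(-6,41,211,625,299),
(-1,-40,99,248,108),(-1,40,99,546,107),(-14,-40,99,250,64),(-14,40,99,543,62)]
g=[(0,-4.25,175,381,245),(0,4.25,175,424,245),(0,-4.25,115,381,134),(0,4.25,115,416,134),(0,-31,None,0,0)][:4]
def res(p,full=False):
    x,y,th,d,dz=p;c,n=np.cos(th),np.sin(th)
    R=np.array([[c,-n,0],[n,c,0],[0,0,1]]);o=[x,y,dz]
    X=[np.array([a,b,z])/1e3 for a,b,z,_,_ in f]+[np.array([a,b+d*1e3,z])/1e3 for a,b,z,_,_ in g]
    q=proj(C,[R@v+o for v in X]);uv=np.array([(180+(h[3])/4-.375,210+h[4]/4-.375) for h in f+g])
    return (q-uv) if full else (q-uv).ravel()
for fix in (0,1):
    r=least_squares(lambda p:res(p if fix else np.r_[p[:4],0]),[.45,.18,3,0,0]);p=r.x
    print(p[0],p[1],np.degrees(p[2]),'d mm',p[3]*1e3,'dz',p[4]);print(res(p if fix else np.r_[p[:4],0],True).round(1).tolist())
E
```

```text
0.45324350121877754 0.17891082445078632 171.77253168910516 d mm 0.5634694809058037 dz 0.0
[[-2.5, 0.9], [2.8, 0.9], [-0.7, 0.8], [0.7, 1.0], [0.3, -0.1], [-0.6, -0.4], [-0.7, -0.4], [0.5, -0.5], [0.2, -0.9], [-0.4, -1.0], [0.4, -0.4], [-0.2, -0.4]]
0.45081022753215916 0.1792125722134822 171.77585796776535 d mm 0.5663140333423221 dz -0.004992988675215787
[[-0.7, 0.3], [1.1, 0.4], [0.7, 0.3], [-0.7, 0.5], [0.9, 0.3], [-1.2, 0.0], [-0.1, 0.2], [-0.1, 0.1], [0.3, -1.0], [-0.6, -1.1], [0.5, -0.0], [-0.2, -0.1]]
```

>>> play_rows([
  [[0.003, 0.02, 0], -0.02],
  [[0.01, 0.055, 0], -0.05],
  [[0.02, 0.1, 0], -0.09],
  [[0.03, 0.145, 0], -0.12],
  [[0.038, 0.19, 0], -0.16],
  [[0.046, 0.235, 0], -0.2],
  [[0.054, 0.28, 0], -0.23],
  [[0.06, 0.32, 0], -0.26],
  [[0.065, 0.345, 0.01], -0.271],
  [[0.065, 0.352, 0.03], -0.271],
  [[0.065, 0.352, 0.065], -0.271],
  [[0.065, 0.352, 0.1], -0.271],
  [[0.065, 0.352, 0.13], -0.271],
  [[0.065, 0.352, 0.15], -0.271],
  [[0.065, 0.352, 0.162], -0.271],
  [[0.065, 0.352, 0.165], -0.271],
  [[0.065, 0.352, 0.165], -0.271],
  [[0.065, 0.352, 0.165], -0.271],
])

```text
clock: 5.15
tcp_pos: [0.513, -0.1812, 0.2711]
ee_rot: [[0.993, 0.12, 0.002], [0.12, -0.993, -0.001], [0.002, 0.002, -1.0]]
wrist_force: [0.8, 0.1, 0.7]
finger_gap: 0.0854
```

```bash
python3 - <<'E'
from h import *
s=observe();print(s['tcp_pos'],s['ee_rot'].round(4).tolist(),s['wrist_force'])
print('err in tool',s['ee_rot'].T@(np.array([.5119,-.182,.2695])-s['tcp_pos']))
E
```

```text
[ 0.5129759  -0.18120294  0.27108451] [[0.9927, 0.1204, 0.0022], [0.1204, -0.9927, -0.0014], [0.002, 0.0016, -1.0]] [0.7688287  0.05109895 0.65257996]
err in tool [-0.00116721  0.00065913  0.00158326]
```

>>> play_rows([
  [[-0.001, 0.0005, 0.0015], 0],
  [[-0.001, 0.0005, 0.0015], 0],
])

```text
clock: 5.35
tcp_pos: [0.5115, -0.1815, 0.2689]
ee_rot: [[0.993, 0.12, 0.001], [0.12, -0.993, -0.001], [0.001, 0.001, -1.0]]
wrist_force: [0.6, -0.0, -0.7]
finger_gap: 0.0856
```

>>> play_rows([
  [[0, 0, 0], 0],
  [[0, 0, 0], 0],
  [[0, 0, 0], 0],
  [[0, 0, 0], 0],
  [[0, 0, 0], 0],
  [[0, 0, 0], 0],
  [[0, 0, 0], 0],
  [[0, 0, 0], 0],
  [[0, 0, 0], 0],
  [[0, 0, 0], 0],
], jaw=1)

```text
clock: 6.35
tcp_pos: [0.5115, -0.1813, 0.2683]
ee_rot: [[0.993, 0.12, 0.0], [0.12, -0.993, -0.0], [0.0, 0.0, -1.0]]
wrist_force: [0.5, -0.1, 0.3]
finger_gap: 0.0074
```

>>> play_rows([
  [[0, 0, -0.008], 0],
  [[0, 0, -0.02], 0],
  [[0, 0, -0.035], 0],
  [[0, 0, -0.055], 0],
  [[0, 0, -0.08], 0],
  [[0, 0, -0.105], 0],
  [[0, 0, -0.118], 0],
  [[0, 0, -0.12], 0],
  [[0, 0, -0.12], 0],
])

```text
clock: 7.25
tcp_pos: [0.5113, -0.1812, 0.3881]
ee_rot: [[0.993, 0.12, -0.0], [0.12, -0.993, 0.0], [-0.0, -0.0, -1.0]]
wrist_force: [0.6, 0.2, -2.0]
finger_gap: 0.0079
```

```bash
python3 - <<'E'
from h import *
import pickle
s=observe();im=vision.read_camera('wrist');pickle.dump(s,open('s4.pkl','wb'))
cv2.imwrite('pics/w4.png',im[:,:,::-1]);print(s['tcp_pos'],s['ee_rot'].round(4).tolist(),s['wrist_force'],s['moment'],s['finger_gap'])
im=im.astype(int);m=(im[:,:,2]>im[:,:,0]+40)&(im[:,:,2]>im[:,:,1]+25);m[:,:200]=0;m[:,350:]=0
C=cam('wrist',s);gz=s['tcp_pos'][2]-.155
for v in range(0,420,15):
    u=np.where(m[v])[0]
    if len(u): print(v,u.min(),u.max(),(s['ee_rot'].T@(onz(C,u.mean(),v,gz+.0175)-s['tcp_pos'])).round(4))
vs=np.where(m.sum(1)>3)[0];print(vs.min(),vs.max());print(s['ee_rot'].T@(onz(C,276,vs.min()-.5,gz+.0295)-s['tcp_pos']))
S=cam('scene');
E
```

```text
[ 0.51128634 -0.18121969  0.38811007] [[0.9927, 0.1205, -0.0], [0.1205, -0.9927, 0.0], [-0.0, -0.0001, -1.0]] [ 0.60645248  0.22507319 -1.96549714] [ 0.01526713 -0.03605276 -0.01501837] 0.007892215389710527
135 264 288 [0.0673 0.0015 0.1375]
150 264 288 [0.0622 0.0015 0.1375]
165 266 286 [0.0569 0.0015 0.1375]
180 266 286 [0.0515 0.0015 0.1375]
195 266 286 [0.0459 0.0015 0.1375]
210 266 285 [0.0402 0.0013 0.1375]
225 265 286 [0.0343 0.0013 0.1375]
240 266 285 [0.0282 0.0013 0.1375]
255 266 286 [0.0219 0.0015 0.1375]
270 266 286 [0.0155 0.0015 0.1375]
285 267 285 [0.0088 0.0015 0.1375]
300 267 284 [0.002  0.0013 0.1375]
315 267 284 [-0.0051  0.0013  0.1375]
330 268 284 [-0.0124  0.0015  0.1375]
345 268 284 [-0.02    0.0015  0.1375]
132 353
[0.06882363 0.00146868 0.12549839]
```

View pics/w4.png

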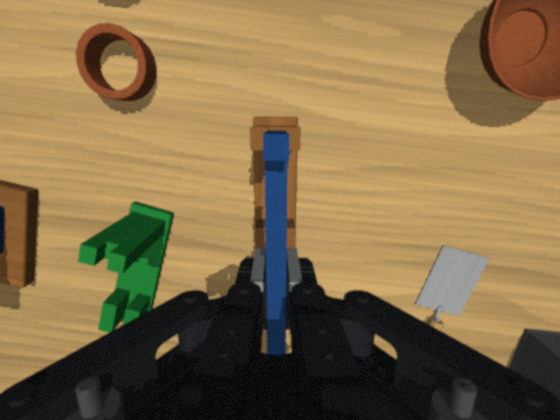

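The bracket is held square: its arm sits at u≈276 from v=132 to 353, and the cradle is empty underneath. In the camera it appears at tool y=+1.5 mm, so I'll measure the slot relative to the bracket rather than to the tool.

```bash
python3 - <<'E'
from h import *
import pickle
from scipy.optimize import least_squares
s=pickle.load(open('s3.pkl','rb'));C=cam('wrist',s)
f=[(-6,-51,211,130,303),(-6,51,211,672,299),(-6,-41,211,178,303),(-6,41,211,625,299),
(-1,-40,99,248,108),(-1,40,99,546,107),(-14,-40,99,250,64),(-14,40,99,543,62)]
g=[(0,-4.25,175,381,245),(0,4.25,175,424,245),(0,-4.25,115,381,134),(0,4.25,115,416,134)]
def res(p,full=False):
    x,y,th,d,zc=p;c,n=np.cos(th),np.sin(th)
    R=np.array([[c,-n,0],[n,c,0],[0,0,1]]);o=[x,y,0]
    X=[np.array([a,b,z+(zc*1e3 if z==211 else 0)])/1e3 for a,b,z,_,_ in f]+[np.array([a,b+d*1e3,z])/1e3 for a,b,z,_,_ in g]
    q=proj(C,[R@v+o for v in X]);uv=np.array([(180+(h[3])/4-.375,210+h[4]/4-.375) for h in f+g])
    return (q-uv) if full else (q-uv).ravel()
r=least_squares(res,[.45,.18,3,0,0]);p=r.x
print(p[:2],np.degrees(p[2]),'d',p[3],'zc',p[4]);print(res(p,True).round(1).tolist())
th=p[2];ex=np.array([np.cos(th),np.sin(th)]);ey=np.array([-ex[1],ex[0]]);slot=p[:2]+p[3]*ey
print('slot',slot)
# camera bias: bracket seen at +1.5mm tool y, +.8 x -> true = cam - bias ; tool y = ey, tool x=-ex
slot_t=slot-.0015*ey+.0004*ex
now=pickle.load(open('s4.pkl','rb'))
for back in (.08,.03):
    tcp=np.r_[slot_t-ex*(.062+back),.179+.014+.0165+.155]
    t=now['ee_rot'].T@(tcp-now['tcp_pos'])
    a=np.degrees(np.arctan2(now['ee_rot'][1,0],now['ee_rot'][0,0]))
    print(back,tcp,t.round(4),'yaw',np.radians(a-(np.degrees(th)-180)))
E
```

```text
[0.45204409 0.17884615] 171.77643549955806 d 0.0005424080885152335 zc -0.00318393919397458
[[-1.4, -0.3], [1.8, -0.3], [0.1, -0.4], [-0.1, -0.2], [0.3, 0.6], [-0.6, 0.3], [-0.7, 0.3], [0.5, 0.2], [0.3, -0.0], [-0.4, -0.1], [0.4, 0.4], [-0.2, 0.3]]
slot [0.4519665  0.17830932]
0.08 [0.59232505 0.15954    0.3645    ] [ 0.1215 -0.3285  0.0236] yaw 0.2643002086184224
0.03 [0.54283918 0.1666918  0.3645    ] [ 0.0732 -0.3416  0.0236] yaw 0.2643002086184224
```

>>> play_rows([
  [[0.02, -0.01, -0.015], 0.01],
  [[0.05, -0.03, -0.025], 0.03],
  [[0.08, -0.06, -0.03], 0.06],
  [[0.1, -0.1, -0.03], 0.09],
  [[0.115, -0.14, -0.03], 0.12],
  [[0.12, -0.18, -0.03], 0.15],
  [[0.121, -0.22, -0.03], 0.18],
  [[0.121, -0.26, -0.03], 0.21],
  [[0.121, -0.295, -0.02], 0.24],
  [[0.121, -0.32, -0.01], 0.26],
  [[0.1215, -0.328, 0.005], 0.264],
  [[0.1215, -0.3285, 0.0185], 0.264],
  [[0.1215, -0.3285, 0.0236], 0.264],
  [[0.1215, -0.3285, 0.0236], 0.264],
])

```text
clock: 8.7
tcp_pos: [0.5923, 0.1582, 0.3627]
ee_rot: [[0.99, -0.144, -0.003], [-0.144, -0.99, -0.001], [-0.003, 0.001, -1.0]]
wrist_force: [-0.8, 0.5, -2.6]
finger_gap: 0.0072
```

```bash
python3 - <<'E'
from h import *
s=observe();th=np.radians(171.776);ex=np.array([np.cos(th),np.sin(th),0])
tcp=np.array([.54284,.16669,.3645])
print(s['clock'],s['wrist_force'],s['moment']);R=s['ee_rot']
print('to back=.03:',R.T@(tcp-s['tcp_pos']),'yaw',np.arctan2(R[1,0],R[0,0])-(th-np.pi))
E
```

```text
8.7 [-0.7732515   0.54448017 -2.55221863] [ 0.00435391 -0.09009751  0.02428329]
to back=.03: [-0.05020468 -0.00131481 -0.00162436] yaw -0.0010486475934932127
```

>>> play_rows([
  [[-0.02, 0, 0], 0],
  [[-0.035, 0, 0], 0],
  [[-0.045, 0, 0], 0],
  [[-0.05, 0, 0], 0],
  [[-0.05, 0, 0], 0],
  [[-0.05, 0, 0], 0],
  [[-0.05, 0, 0], 0],
])

```text
clock: 9.4
tcp_pos: [0.5434, 0.1664, 0.3648]
ee_rot: [[0.99, -0.143, 0.001], [-0.143, -0.99, -0.0], [0.001, -0.0, -1.0]]
wrist_force: [-0.3, 0.0, -2.2]
finger_gap: 0.0074
```

```bash
cat > e.py <<'E'
from h import *
s=observe();th=np.radians(171.776);R=s['ee_rot'];ex=np.array([np.cos(th),np.sin(th),0]);ey=np.array([-ex[1],ex[0],0])
seat=np.array([.45203-.0002,.17848,0]) # placeholder
slot=np.array([.54284,.16669,0])+ex*.03 # TCP at back=0, nominal
d=s['tcp_pos']-slot
f=s['wrist_force']
print('t %.2f'%s['clock'],'back dist(mm) %.2f  y %.2f  tab above seat %.2f  yawerr %.4f'%(-d@ex*1e3,d@ey*1e3,(s['tcp_pos'][2]-.3505)*1e3,np.arctan2(R[1,0],R[0,0])-(th-np.pi)))
print('force post x,y,z',(f@ex).round(2),(f@ey).round(2),f[2].round(2),'gap',s['finger_gap'],'tilt',R[:,2].round(4))
E
python3 e.py; python3 - <<'E'
from h import *
im=vision.read_camera('scene')[125:265,250:380,::-1]
jm=vision.read_camera('side')[140:320,250:380,::-1]
a=cv2.resize(im,(390,420),interpolation=cv2.INTER_CUBIC);b=cv2.resize(jm,None,fx=3,fy=3,interpolation=cv2.INTER_CUBIC)
o=np.zeros((540,790,3),np.uint8);o[:420,:390]=a;o[:,400:790]=b;cv2.imwrite('pics/m5.png',o)
E
```

```text
t 9.40 back dist(mm) 30.62  y 0.23  tab above seat 14.25  yawerr -0.0000
force post x,y,z 0.32 0.03 -2.17 gap 0.007396774581573575 tilt [ 6.e-04 -0.e+00 -1.e+00]
```

View pics/m5.png

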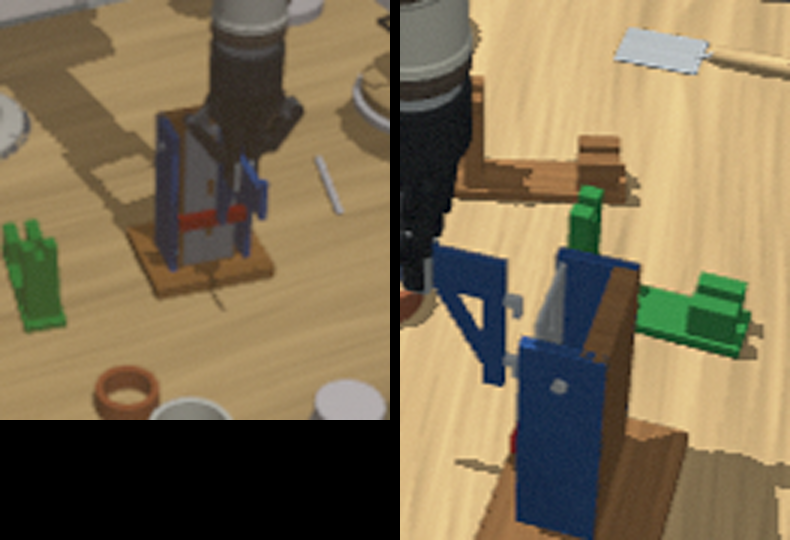

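The bracket stands in front of the strip, upright, with the tabs facing the slots in the side view. Next: a slow approach while watching the force.

>>> play_rows([
  [[-0.008, 0, 0], 0],
  [[-0.013, 0, 0], 0],
  [[-0.016, 0, 0], 0],
  [[-0.018, 0, 0], 0],
  [[-0.019, 0, 0], 0],
  [[-0.02, 0, 0], 0],
  [[-0.0205, 0, 0], 0],
])

```text
clock: 10.2
tcp_pos: [0.5226, 0.1695, 0.3646]
ee_rot: [[0.99, -0.143, 0.0], [-0.143, -0.99, 0.0], [0.0, -0.0, -1.0]]
wrist_force: [0.2, 1.2, -2.7]
finger_gap: 0.007
```

```bash
python3 e.py
```

```text
t 10.20 back dist(mm) 9.61  y 0.11  tab above seat 14.14  yawerr 0.0003
force post x,y,z -0.06 -1.22 -2.74 gap 0.007020156316025296 tilt [ 1.e-04  0.e+00 -1.e+00]
```

>>> play_rows([
  [[-0.0005, 0, 0], 0],
  [[-0.001, 0, 0], 0],
  [[-0.0015, 0, 0], 0],
  [[-0.002, 0, 0], 0],
  [[-0.0025, 0, 0], 0],
  [[-0.003, 0, 0], 0],
])

```text
clock: 10.8
tcp_pos: [0.5196, 0.1699, 0.3646]
ee_rot: [[0.99, -0.143, -0.0], [-0.143, -0.99, -0.0], [-0.0, 0.0, -1.0]]
wrist_force: [-0.8, -0.1, -2.2]
finger_gap: 0.0074
```

```bash
python3 e.py
```

```text
t 10.80 back dist(mm) 6.58  y 0.10  tab above seat 14.09  yawerr 0.0003
force post x,y,z 0.79 0.25 -2.16 gap 0.007424473441118083 tilt [-0. -0. -1.]
```

>>> play_rows([
  [[-0.001, 0, 0], 0],
  [[-0.002, 0, 0], 0],
  [[-0.003, 0, 0], 0],
  [[-0.0035, 0, 0], 0],
  [[-0.004, 0, 0], 0],
  [[-0.0045, 0, 0], 0],
  [[-0.005, 0, 0], 0],
  [[-0.0055, 0, 0], 0],
])

```text
clock: 11.6
tcp_pos: [0.5142, 0.1707, 0.3646]
ee_rot: [[0.99, -0.143, 0.0], [-0.143, -0.99, 0.0], [0.0, -0.0, -1.0]]
wrist_force: [1.0, 0.5, -2.8]
finger_gap: 0.0073
```

```bash
python3 e.py
```

```text
t 11.60 back dist(mm) 1.09  y 0.12  tab above seat 14.13  yawerr 0.0003
force post x,y,z -0.91 -0.6 -2.79 gap 0.0073343124355383475 tilt [ 1.e-04  0.e+00 -1.e+00]
```

Still free at 1 mm, so the tabs must be inside the slots. I'll press until the back is flat.

>>> play_rows([
  [[-0.0005, 0, 0], 0],
  [[-0.001, 0, 0], 0],
  [[-0.0015, 0, 0], 0],
  [[-0.002, 0, 0], 0],
])

```text
clock: 12.0
tcp_pos: [0.5129, 0.1709, 0.365]
ee_rot: [[0.99, -0.143, 0.003], [-0.143, -0.99, -0.0], [0.003, -0.0, -1.0]]
wrist_force: [5.6, -0.4, -4.8]
finger_gap: 0.0074
```

```bash
python3 e.py
```

```text
t 12.00 back dist(mm) -0.25  y 0.16  tab above seat 14.49  yawerr 0.0001
force post x,y,z -5.6 -0.41 -4.83 gap 0.007395675627033222 tilt [ 3.2e-03 -1.0e-04 -1.0e+00]
```

>>> play_rows([
  [[-0.0005, 0, 0], 0],
  [[-0.0005, 0, 0], 0],
  [[-0.0003, 0, 0.001], 0],
  [[-0.0003, 0, 0.002], 0],
  [[-0.0003, 0, 0.003], 0],
  [[-0.0003, 0, 0.004], 0],
  [[-0.0003, 0, 0.005], 0],
  [[-0.0003, 0, 0.006], 0],
  [[-0.0003, 0, 0.006], 0],
])

```text
clock: 12.9
tcp_pos: [0.5128, 0.171, 0.3599]
ee_rot: [[0.99, -0.143, 0.004], [-0.143, -0.99, 0.0], [0.004, -0.001, -1.0]]
wrist_force: [5.5, -0.1, -0.3]
finger_gap: 0.0073
```

```bash
python3 e.py
```

```text
t 12.90 back dist(mm) -0.31  y 0.06  tab above seat 9.39  yawerr 0.0001
force post x,y,z -5.45 -0.64 -0.3 gap 0.007257106732684044 tilt [ 4.1e-03  1.0e-04 -1.0e+00]
```

>>> play_rows([
  [[0, 0, 0.001], 0],
  [[0, 0, 0.002], 0],
  [[0, 0, 0.003], 0],
  [[0, 0, 0.004], 0],
  [[0, 0, 0.005], 0],
  [[0, 0, 0.005], 0],
])

```text
clock: 13.5
tcp_pos: [0.5129, 0.171, 0.3554]
ee_rot: [[0.99, -0.143, 0.004], [-0.143, -0.99, 0.0], [0.004, -0.001, -1.0]]
wrist_force: [5.4, -0.7, 3.8]
finger_gap: 0.0073
```

```bash
python3 e.py
```

```text
t 13.50 back dist(mm) -0.28  y 0.04  tab above seat 4.86  yawerr 0.0002
force post x,y,z -5.44 -0.12 3.77 gap 0.007292527259691044 tilt [ 4.2e-03  1.0e-04 -1.0e+00]
```

>>> play_rows([
  [[0, 0, 0.0007], 0],
  [[0, 0, 0.0014], 0],
  [[0, 0, 0.0021], 0],
  [[0, 0, 0.0028], 0],
  [[0, 0, 0.003], 0],
  [[0, 0, 0.003], 0],
])

```text
clock: 14.1
tcp_pos: [0.5129, 0.171, 0.3529]
ee_rot: [[0.99, -0.143, 0.004], [-0.143, -0.99, 0.0], [0.004, -0.001, -1.0]]
wrist_force: [4.3, -1.1, 7.7]
finger_gap: 0.0071
```

```bash
python3 e.py
```

```text
t 14.10 back dist(mm) -0.28  y -0.02  tab above seat 2.42  yawerr 0.0003
force post x,y,z -4.45 0.49 7.69 gap 0.00714429980246089 tilt [ 4.5e-03  2.0e-04 -1.0e+00]
```

>>> play_rows([
  [[0, 0, 0.0007], 0],
  [[0, 0, 0.0014], 0],
  [[0, 0, 0.0021], 0],
  [[0, 0, 0.0025], 0],
  [[0, 0, 0.0025], 0],
])

```text
clock: 14.6
tcp_pos: [0.5129, 0.1711, 0.3504]
ee_rot: [[0.99, -0.143, 0.004], [-0.143, -0.99, 0.0], [0.004, -0.001, -1.0]]
wrist_force: [4.1, -1.5, 8.2]
finger_gap: 0.0073
```

```bash
python3 e.py
```

```text
t 14.60 back dist(mm) -0.27  y -0.03  tab above seat -0.10  yawerr 0.0003
force post x,y,z -4.26 0.86 8.18 gap 0.007332175905939167 tilt [ 4.4e-03  2.0e-04 -1.0e+00]
```

>>> play_rows([
  [[0, 0, 0.0005], 0],
  [[0, 0, 0.001], 0],
  [[0, 0, 0.0015], 0],
  [[0, 0, 0.0015], 0],
])

```text
clock: 15.0
tcp_pos: [0.5129, 0.1711, 0.3492]
ee_rot: [[0.99, -0.143, 0.004], [-0.143, -0.99, 0.0], [0.004, -0.001, -1.0]]
wrist_force: [3.4, -0.4, 9.7]
finger_gap: 0.0074
```

```bash
python3 e.py
```

```text
t 15.00 back dist(mm) -0.27  y -0.05  tab above seat -1.29  yawerr 0.0004
force post x,y,z -3.44 -0.05 9.67 gap 0.007436188241869568 tilt [ 4.4e-03  1.0e-04 -1.0e+00]
```

>>> play_rows([
  [[0, 0, 0.0005], 0],
  [[0, 0, 0.001], 0],
  [[0, 0, 0.0015], 0],
  [[0, 0, 0.0015], 0],
])

```text
clock: 15.4
tcp_pos: [0.5131, 0.1711, 0.3489]
ee_rot: [[0.99, -0.143, 0.005], [-0.143, -0.99, 0.0], [0.005, -0.001, -1.0]]
wrist_force: [1.2, -1.4, 14.8]
finger_gap: 0.0072
```

```bash
python3 e.py
```

```text
t 15.40 back dist(mm) -0.08  y -0.10  tab above seat -1.56  yawerr 0.0005
force post x,y,z -1.4 1.17 14.83 gap 0.007200361848205071 tilt [ 5.2e-03  2.0e-04 -1.0e+00]
```

>>> play_rows([
  [[-0.0007, 0, 0.0007], 0],
  [[-0.001, 0, 0.0014], 0],
  [[-0.001, 0, 0.002], 0],
  [[-0.001, 0, 0.002], 0],
])

```text
clock: 15.8
tcp_pos: [0.513, 0.1711, 0.3484]
ee_rot: [[0.99, -0.143, 0.01], [-0.143, -0.99, 0.0], [0.009, -0.002, -1.0]]
wrist_force: [4.0, -1.8, 18.8]
finger_gap: 0.007
```

```bash
python3 e.py; python3 - <<'E'
from h import *
im=vision.read_camera('scene')[125:225,270:370,::-1]
jm=vision.read_camera('side')[160:320,250:370,::-1]
a=cv2.resize(im,(400,400),interpolation=cv2.INTER_CUBIC);b=cv2.resize(jm,(390,520),interpolation=cv2.INTER_CUBIC)
o=np.zeros((540,800,3),np.uint8);o[:400,:400]=a;o[:520,410:800]=b;cv2.imwrite('pics/m6.png',o)
E
```

```text
t 15.80 back dist(mm) -0.17  y -0.14  tab above seat -2.10  yawerr 0.0004
force post x,y,z -4.21 1.17 18.75 gap 0.007032522465821009 tilt [ 9.6e-03  2.0e-04 -1.0e+00]
```

View pics/m6.png

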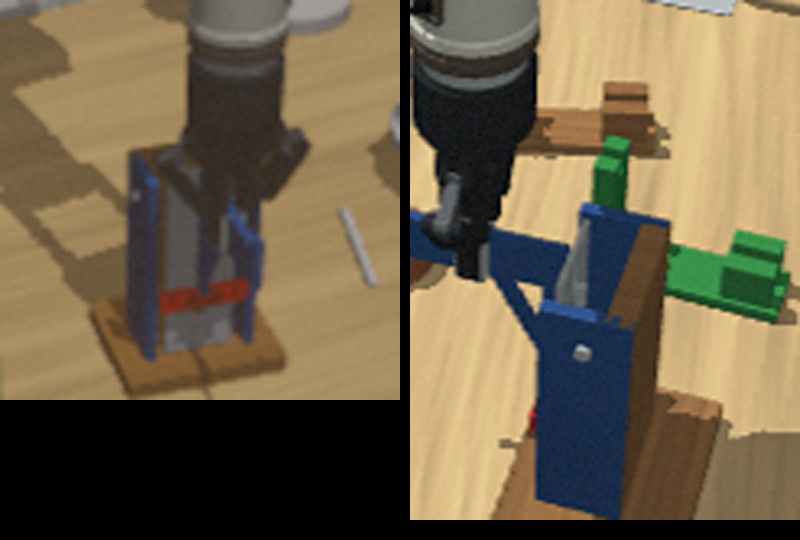

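The bracket sits at the strip with the red slide pushed down, and vertical motion has stopped under rising force. I'll relax the preload, let go, rise clear and check.

>>> play_rows([
  [[0.0007, 0, -0.001], 0],
  [[0.001, 0, -0.002], 0],
  [[0.001, 0, -0.002], 0],
])

```text
clock: 16.2
tcp_pos: [0.5134, 0.1711, 0.3485]
ee_rot: [[0.99, -0.143, 0.007], [-0.143, -0.99, 0.0], [0.007, -0.001, -1.0]]
wrist_force: [4.5, -1.0, 10.9]
finger_gap: 0.0071
```

```bash
python3 e.py
```

```text
t 16.20 back dist(mm) 0.19  y -0.11  tab above seat -2.03  yawerr 0.0003
force post x,y,z -4.59 0.37 10.95 gap 0.0070517211741841146 tilt [ 6.7e-03  3.0e-04 -1.0e+00]
```

>>> play_rows([
  [[0, 0, 0], 0],
  [[0, 0, 0], 0],
  [[0, 0, 0], 0],
  [[0, 0, 0], 0],
  [[0, 0, 0], 0],
  [[0, 0, 0], 0],
  [[0, 0, 0], 0],
], jaw=-0.3)

```text
clock: 16.9
tcp_pos: [0.5119, 0.1711, 0.345]
ee_rot: [[0.99, -0.143, -0.0], [-0.143, -0.99, -0.0], [-0.0, 0.0, -1.0]]
wrist_force: [0.3, -0.7, 0.5]
finger_gap: 0.0557
```

>>> play_rows([
  [[0, 0, -0.01], 0],
  [[0, 0, -0.03], 0],
  [[0, 0, -0.055], 0],
  [[0, 0, -0.07], 0],
  [[0, 0, -0.08], 0],
  [[0, 0, -0.08], 0],
  [[0, 0, -0.08], 0],
])

```text
clock: 17.6
tcp_pos: [0.5118, 0.171, 0.4244]
ee_rot: [[0.99, -0.143, -0.001], [-0.143, -0.99, -0.0], [-0.001, 0.0, -1.0]]
wrist_force: [-0.8, 0.4, -0.9]
finger_gap: 0.0555
```

```bash
python3 - <<'E'
from h import *
import pickle
s=observe();im=vision.read_camera('wrist');pickle.dump(s,open('s7.pkl','wb'))
print(s['clock'],s['tcp_pos'],s['wrist_force'],s['finger_gap'])
C=cam('wrist',s)
cv2.imwrite('pics/w7f.png',im[:,:,::-1])
jm=vision.read_camera('side')[160:320,250:370,::-1]
a=cv2.resize(im[110:360,170:370,::-1],(400,500),interpolation=cv2.INTER_CUBIC);b=cv2.resize(jm,(390,520),interpolation=cv2.INTER_CUBIC)
o=np.zeros((540,800,3),np.uint8);o[:500,:400]=a;o[:520,410:800]=b;cv2.imwrite('pics/m7.png',o)
th=np.radians(171.776);ex=np.array([np.cos(th),np.sin(th),0]);ey=np.array([-ex[1],ex[0],0]);sl=np.array([.45197,.17831,0])
def P(x,y,z,cam=C):return proj(cam,sl+ex*x+ey*y+[0,0,z])[0]
for n,X in dict(backtop=(0,0,.213),liptop_front=(-.130,0,.225)).items():
    u,v=P(*X);print(n,'full',u,v,'crop',(u-170)*2,(v-110)*2, 'if 6mm higher crop v',(P(X[0],X[1],X[2]+.006)[1]-110)*2)
D=cam('side')
for n,X in dict(backtop=(0,0,.213),liptop_front=(-.130,0,.225)).items():
    for dz in (0,.006):
        u,v=P(X[0],X[1],X[2]+dz,D);print('side',n,dz,410+(u-250)*3.25,(v-160)*3.25)
E
```

```text
17.6 [0.51181489 0.17103239 0.42438809] [-0.83598838  0.353629   -0.9414107 ] 0.05552544454037398
backtop full 275.91128138400876 318.14413852827033 crop 211.82256276801752 416.28827705654066 if 6mm higher crop v 427.293476290326
liptop_front full 276.065573294496 126.00163757458611 crop 212.131146588992 32.003275149172225 if 6mm higher crop v 32.30644006817616
side backtop 0 570.0294924163103 246.07978872655283
side backtop 0.006 570.2683345858109 239.15577516977007
side liptop_front 0 376.1721866173445 188.97307829799973
side liptop_front 0.006 375.6439461656353 181.9961179830608
```

View pics/m7.png

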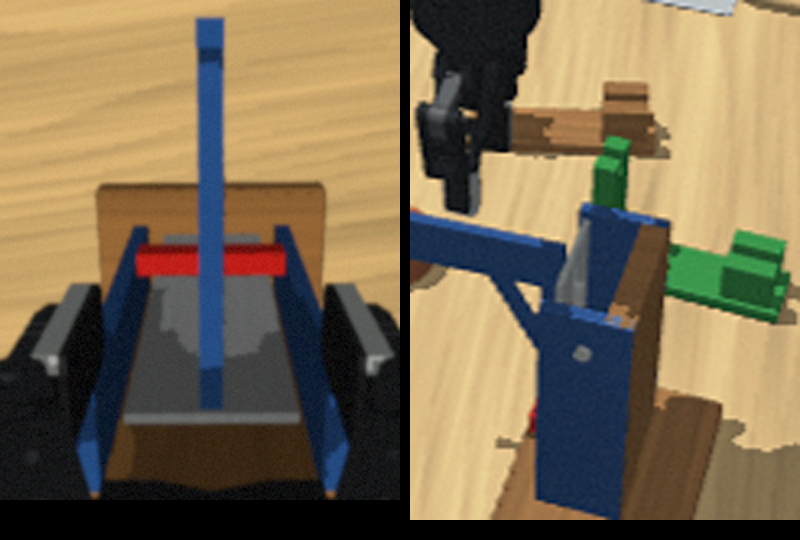

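Released, the bracket hangs on the strip. Its back top edge is at (566,245) in the side crop, against a predicted (570,246) if seated and (570,239) if 6 mm high. The slide is down. As a confirmation I'll press its top edge above the spine with shut fingers; contact should come at TCP z≈0.386.

>>> play_rows([
  [[-0.02, 0, 0], 0],
  [[-0.04, 0, 0], 0],
  [[-0.052, 0, 0], 0],
  [[-0.052, 0, 0], 0],
  [[-0.052, 0, 0], 0],
  [[-0.052, 0, 0], 0],
  [[-0.052, 0, 0.01], 0],
  [[-0.052, 0, 0.022], 0],
  [[-0.052, 0, 0.03], 0],
  [[-0.052, 0, 0.033], 0],
  [[-0.052, 0, 0.035], 0],
  [[-0.052, 0, 0.035], 0],
], jaw=1)

```text
clock: 18.9
tcp_pos: [0.4605, 0.1785, 0.3899]
ee_rot: [[0.99, -0.143, -0.0], [-0.143, -0.99, -0.0], [-0.0, 0.0, -1.0]]
wrist_force: [-0.1, -0.3, 0.8]
finger_gap: -0.0002
```

>>> play_rows([
  [[0, 0, 0.0007], 0],
  [[0, 0, 0.0014], 0],
  [[0, 0, 0.0021], 0],
  [[0, 0, 0.0028], 0],
  [[0, 0, 0.0035], 0],
])

```text
clock: 19.4
tcp_pos: [0.4605, 0.1785, 0.3866]
ee_rot: [[0.99, -0.143, 0.0], [-0.143, -0.99, 0.0], [0.0, -0.0, -1.0]]
wrist_force: [0.1, -0.5, -0.2]
finger_gap: 0.0001
```

>>> play_rows([
  [[0, 0, 0.0005], 0],
  [[0, 0, 0.001], 0],
  [[0, 0, 0.0015], 0],
  [[0, 0, 0.0015], 0],
])

```text
clock: 19.8
tcp_pos: [0.4606, 0.1786, 0.3862]
ee_rot: [[0.99, -0.143, 0.001], [-0.143, -0.99, 0.0], [0.001, -0.0, -1.0]]
wrist_force: [-2.8, -0.8, 6.1]
finger_gap: 0.0
```

>>> play_rows([
  [[0, 0, 0.0007], 0],
  [[0, 0, 0.0014], 0],
  [[0, 0, 0.0021], 0],
  [[0, 0, 0.0028], 0],
  [[0, 0, 0.0028], 0],
])

```text
clock: 20.3
tcp_pos: [0.4608, 0.1787, 0.3859]
ee_rot: [[0.99, -0.142, 0.002], [-0.142, -0.99, 0.0], [0.002, -0.001, -1.0]]
wrist_force: [-8.6, -1.2, 19.1]
finger_gap: -0.0001
```

It's solid at z=0.3859 under 19 N, where a seated bracket should be. Retracting clear.

>>> play_rows([
  [[0, 0, -0.005], 0],
  [[0, 0, -0.02], 0],
  [[0, 0, -0.045], 0],
  [[0, 0, -0.075], 0],
  [[0, 0, -0.1], 0],
  [[0.02, 0, -0.11], 0],
  [[0.05, 0, -0.11], 0],
  [[0.08, 0, -0.11], 0],
  [[0.1, 0, -0.11], 0],
  [[0.1, 0, -0.11], 0],
  [[0.1, 0, -0.11], 0],
  [[0.1, 0, -0.11], 0],
])

```text
clock: 21.5
tcp_pos: [0.5587, 0.1645, 0.4923]
ee_rot: [[0.99, -0.142, -0.0], [-0.142, -0.99, 0.0], [-0.0, -0.0, -1.0]]
wrist_force: [-0.4, 0.1, -0.2]
finger_gap: -0.0002
```

```bash
python3 - <<'E'
from h import *
s=observe();print(s['clock'],s['tcp_pos'],s['wrist_force'])
im=vision.read_camera('scene')[130:310,120:360,::-1];jm=vision.read_camera('side')[140:320,225:355,::-1]
a=cv2.resize(im,(480,360),interpolation=cv2.INTER_CUBIC);b=cv2.resize(jm,(318,440),interpolation=cv2.INTER_CUBIC)
o=np.zeros((440,800,3),np.uint8);o[:360,:480]=a;o[:,482:]=b;cv2.imwrite('pics/m8.png',o)
E
```

```text
21.5 [0.55871639 0.16451187 0.49228362] [-0.36265527  0.05168439 -0.15430801]
```

The viewer limit is reached, so I'll check numerically that the bracket is where a seated one projects, then hand in.

```bash
python3 - <<'E'
from h import *
th=np.radians(171.776);ex=np.array([np.cos(th),np.sin(th),0]);sl=np.array([.45197,.17831,0]);D=cam('side')
im=vision.read_camera('side').astype(int);m=(im[:,:,2]>im[:,:,0]+35)&(im[:,:,2]>im[:,:,1]+20)
for x in (-.02,-.05,-.09,-.11,-.125):
    u,v=proj(D,sl+ex*x+[0,0,.225 if x<-.118 else .213])[0];c=np.where(m[140:260,int(round(u))])[0]+140
    print(x,'pred top edge row %.1f'%v,'seen',c.min() if len(c) else None)
print('px per 6 mm',proj(D,sl+[0,0,.213])[0][1]-proj(D,sl+[0,0,.219])[0][1])
order.sign_off()
E
```

```text
-0.02 pred top edge row 233.6 seen 234
-0.05 pred top edge row 230.5 seen 232
-0.09 pred top edge row 226.4 seen 228
-0.11 pred top edge row 224.4 seen 226
-0.125 pred top edge row 218.6 seen 224
px per 6 mm 2.1304657097793154
the job is handed in; nothing more can be done
```

The bracket is out of its cradle and hung in the strip's upper two slots, with the lock slide pushed down. I let go of it and handed the job in at about 21.5 s.

- **Going in:** I measured the strip offset at about 0.5 mm with the wrist camera. The tabs went in without touching the edges, and I pressed the back to the strip with about 6 N.
- **Pushing down:** The slide gave way at about 10 N. Motion stopped at the expected seated height, and the highest force I read was 19 N, well under 45 N.
- **Seating check:** I then pressed the top edge above the spine with closed fingers. It held solid under 19 N at tool height z = 0.3859, against 0.386 expected for a seated bracket.
- **After release:** In the side camera, the top edge of the arm lies within 0.4 to 1.6 pixels of its predicted seated position (6 mm is about 2 pixels). At the lip it is about 5 pixels lower than predicted. That could be the edge of the lip or a slight droop from hook play, and I didn't find out which.
- **Not checked:** The picture limit was reached, so I couldn't view the final scene. I never touched the other items on the bench, but I didn't look at them again at the end.

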